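# Shut the medicine box and hold it against the sprung stop

### The job

Slide the walnut medicine box's cover fully shut, then push the box, flat on the shelf, front face squarely against the middle of the sprung stop board, until the springs are about half squeezed (about 10 N); ease it in without ramming the board and leave everything else alone. Finish while still holding it pressed there with that steady push, so that I can screw the retaining strip down: do not let go.

Things in the scene. Friction and masses are not known exactly. Their poses are not given: they have to be found in the camera images.
- medbox: Loose walnut medicine box, 120 mm long (its x) by 80 mm wide (its y), open-topped walls 36 mm tall, side rails and front lip to 43 mm; about 0.3 to 0.7 kg with its cover. Origin: centre of its underside, on the shelf. Its +x end is the flat front face (60 mm from the origin), which goes against the stop board; at the start that face stands 35 to 80 mm short of the board, up to 35 mm off the middle and up to 0.25 rad askew.
- cover (a joint): Slide of the box's flat wooden cover, in m: 0 = fully shut (cover's front edge at the box's front lip), growing as the cover slides out towards the box's -x end, at most 0.085. Slides with about 1 N and stays where it is left; at 0 it meets a firm end stop, so pushing the cover further forwards pushes the whole box. It is captive: sideways or turning pushes on its rib move the whole box too.
- cover_rib (a point): Middle of the top edge of the upright grip rib on the cover, 65 mm above the shelf. The rib is 12 mm thick along the box's x, 44 mm long along its y and stands 24 mm tall above the cover's top face (which is 41 mm above the shelf). It moves with the cover; with the cover shut it lies 13 mm ahead (+x) of the box's origin, i.e. 47 mm behind the front face.
- stop: Sprung wooden stop, fixed to the shelf: a face board (12 mm thick, 120 mm wide, top 36 mm above the shelf) held by two coil springs in front of a fixed back block (150 mm wide, 36 mm tall, 42 to 62 mm behind the origin). Origin: on the shelf under the middle of the board's front face when the springs are free. Its x points from the board back to the block (the direction to push), y along the board.
- stop_board (a joint): How far the face board is pushed in, in m: 0 = springs free, 0.020 = springs fully squeezed (hard end). Stiffness 1 N per mm, so 0.010 is half squeezed and means 10 N between box and board; sliding the box on the shelf takes a few newtons more from the hand.
- tumbler: Green glass tumbler, 68 mm wide, 90 mm tall; loose bystander, leave alone. Origin: centre of its underside.
- spray: White plastic nasal spray bottle, 38 mm wide, 105 mm tall; loose bystander, leave alone. Origin: centre of its underside.
- dish: Small white ceramic pill dish, 80 mm wide, 22 mm tall; loose bystander, leave alone. Origin: centre of its underside.
- teapot_lid: White porcelain teapot lid lying upturned on its knob, 74 mm wide, 33 mm tall; loose bystander, leave alone. Origin: centre of its underside.
- tweezer: Steel tweezer lying flat, 115 mm long, 8 mm tall; loose bystander, leave alone. Origin: centre of its underside.
- strip: Loose retaining strip of wood, 24 x 130 x 12 mm, lying behind the stop; loose bystander, leave alone. Origin: centre of its underside.

How it is judged (in metres and radians):
On the way, in this order (a step that is already met when the one before it is completed fails the run):
1. the cover is fully shut (value of joint cover below 0.004 m), for 0.2 s.
2. the box, cover shut, is pressed squarely against the middle of the stop board (value of joint cover below 0.004 m and contact force between medbox and stop between 6 and 14 N and value of joint stop_board between 0.005 and 0.015 m and angle between the x axis of medbox and the x axis of stop, either way round below 0.08 rad and y of medbox in the frame of stop between -0.015 and 0.015 m and x of medbox in the frame of stop between -0.065 and -0.03 m and angle between medbox's own z axis and vertical below 0.05 rad and height (world z) of medbox between -0.003 and 0.005 m), for 0.5 s.
At the end, for the whole second after the job is handed in: The robot still holds the box pressed against the stop board with 6 to 14 N (board pushed in 5 to 15 mm), steadily for the last second; cover within 4 mm of fully shut; box flat on the shelf, its front against the board within 0.08 rad of square and within 15 mm of the board's middle, at rest (all of step 2 and contact force between any of the fingers, the arm and medbox above 1 N and linear speed of medbox below 0.01 m/s); the arm keeps its last pose, push and grip.
It fails at once if the box is rammed or pressed into the stop board with more than 25 N (contact force between medbox and stop above 25 N).
It fails at once if a bystander is moved by more than 20 mm or tipped (distance of any of tumbler, spray, dish, teapot_lid, tweezer, strip from where it was at the start of the episode above 0.02 m or angle between any of tumbler, spray, dish, teapot_lid, tweezer, strip's own z axis and vertical above 0.5 rad).
It also fails if it takes over 43 s, if anything falls off the work surface, if the arm or the gripper's body presses on something with over 40 N, if the wrist force passes 120 N, or if a joint passes its speed limit or range.

### The arm

A 6-joint arm with a two-finger parallel gripper is mounted at the origin on the work surface. World frame = base frame: x ahead of the robot, y to its left, z up, the work surface at z = 0. Lengths are in mm, angles in rad, forces in N, time in s.
With the tool pointing down it reaches from about 350 to 775 mm from the base axis. Payload 7.3 kg.
Tool frame: the origin (TCP) lies on the centre line of the jaws, within the pads' length; the fingertips stand 22 mm ahead of it and the grasp point (between the pads) lies 3 mm ahead of it; z points along the fingers, y is the direction in which the jaws open and shut (so a half turn about z gives the same grasp; the last joint's range is limited). The gripper opens to 92 mm and grips with 3 to 60 N. Pads are 19 mm wide; open, the fingers measure 130 mm over their backs; the gripper's body (75 mm by 190 mm) begins 47 mm behind the grasp point.
Start: joints at [-1.451, 0.342, 1.524, -0, 1.275, -0.146], TCP at [137.929, -506.575, 248.741] pointing down, gripper open.
Joint ranges: [-2.53, 2.53], [-0.77, 2.02], [0.04, 2.7], [-1, 4.14], [0.28, 2.66], [-3.11, 3.11]. Speed limits (rad/s): [2.57, 2.57, 3.14, 3.14, 3.14, 3.14].

### API

Orientations are given as [roll, pitch, yaw] about the fixed x, y, z axes, in that order (R = Rz(yaw) Ry(pitch) Rx(roll)).
In Python, from plant import get_obs, capture, bot, spot_in gives the robot as it stands.
- The arm moves only by the shell command python3 -m handwheel 'ROWS' [OPENING]. ROWS is JSON, a list of rows, each a list of 2 entries, a list of its own where there are three numbers: the shift along the world's x, y, z in mm, then the turn, a rotation vector about the world's x, y, z in rad. In form: [[[x, y, z], [wx, wy, wz]], ...]. A call has 1 to 12 rows; each row shifts and turns the commanded pose from where the row before left it; what a row does not reach is not made up. A row lasts 1/8 s, in which the tool goes at most 62.5 mm and 10.7 degrees, less where a joint would pass 70% of its speed; a pose out of reach is approached as far as the arm can. A call is refused whole if a number of a shift passes 62.5 or a number of a turn 0.188, either way. A call with a gripper value outside its range is refused whole. OPENING is the closure, from 0 (fully open) to 1 (shut), set as the call begins (- or left out, the last holds). The fingers move at their own pace and stop on an object; the grip force is fixed at half the most. Time passes only in rows, so rows that do not move let the fingers close. It gives the time, the measured TCP pose, the force and the opening at its end, in the units of the state.
- get_obs(): the state, without advancing time (a new reading comes with each control period).
- capture(name): name is "side" or "top"; returns a dict with "img" (480x640x3 uint8, red, green, blue), "fx", "fy", "cx", "cy" (pixels), "k1" (the pictures are not rectified: a ray, as slopes to the right and down, at radius r is drawn at 1 + k1 r^2 times it, then the intrinsics apply), "cam_to_world" (4x4, takes a point from camera to world coordinates). Camera axes: x right, y up, looking along -z (the intrinsics and any distortion apply to the point x, -y, -z); pixel columns grow to the right and rows downward; lengths in mm; the calibration is good to about 2 mm. A picture is of the moment at which its call begins. There is no depth.
- bot.close_job(): hands the job in, once; it reports no verdict.
Trained networks look in the newest picture that a camera, given by its name, has taken for a name from the list of things; names that differ only in an ending like _2 or _b are one class to them, and where a whole thing is asked for, a point or a joint stands for the part that bears it (a point fixed in the world has none). Each returns a list of dicts, best first, with "score" (0 to 1); they miss things now and then, are a little off and sometimes report something else, mostly with a low value. They report only what shows in the picture. A call takes as long as a camera call.
- spot_in(thing, camera): "xyz" ([x, y, z] in mm, in the coordinates of the camera as it stood for that picture, good to about 4 mm: the middle of the surface that is visible of it).
The state is a dict: "time": time; "joint_positions": joint angles; "dq": joint speeds; "tau": joint torques, N m; "tool_pos": TCP position; "tcp_rot": TCP orientation; "contact_force": force on the tool from outside, world axes, zero at the start; "moment": the same for the moment, N m; "grip_width": finger opening in mm.
Only numpy, scipy, OpenCV 4.12 (cv2) and the standard library are available. Lean on these libraries where they do the work, as an engineer would, in place of code of your own. Each camera call takes 0.05 s, during which the arm holds its last target. There are 200 camera calls.

## Working session

There is one attempt and no reset: what is moved stays moved. The work goes in short steps, Python scripts to look and compute and a shell command to move; the robot and the scene stay as the last step left them, time stands still between calls to the robot, and variables do not carry over. Pictures are saved under pics/ and viewed, about 8 in all and at most 12, crops included, and the job is handed in when it is done.

```bash
mkdir -p pics; cat > h.py <<'E'
import numpy as np, cv2
from plant import get_obs, capture, bot, spot_in
def save(c,name): cv2.imwrite('pics/'+name, cv2.cvtColor(c['img'],cv2.COLOR_RGB2BGR))
def ray(c,u,v):
    K=np.array([[c['fx'],0,c['cx']],[0,c['fy'],c['cy']],[0,0,1.]])
    p=cv2.undistortPoints(np.array([[[u,v]]],float),K,np.array([c['k1'],0,0,0.]))[0,0]
    T=np.array(c['cam_to_world']); return T[:3,3],T[:3,:3]@np.array([p[0],-p[1],-1])
def at(c,u,v,z):
    o,d=ray(c,u,v); return (o+d*(z-o[2])/d[2]).round(1)
E
python3 - <<'E'
from h import *
for n in ("top","side"):
    c=capture(n); save(c,n+'0.png'); T=np.array(c['cam_to_world']); print(n,T[:3,3].round())
    for t in ("medbox","cover_rib","stop","tumbler","spray","dish","teapot_lid","tweezer","strip"):
        r=spot_in(t,n)
        print(t,[( (T[:3,:3]@np.array(q['xyz'])+T[:3,3]).round().tolist(),round(q['score'],2)) for q in r[:2]])
o=get_obs();print(o)
E
```

```text
top [499.  60. 970.]
medbox [([507.0, -76.0, 40.0], 0.97), ([763.0, 15.0, 54.0], 0.3)]
cover_rib [([485.0, -65.0, 42.0], 0.84)]
stop [([710.0, -146.0, 20.0], 0.64)]
tumbler [([762.0, 19.0, 55.0], 0.87)]
spray [([631.0, -294.0, 73.0], 0.69)]
dish [([530.0, -260.0, 15.0], 0.65)]
teapot_lid [([596.0, 56.0, 25.0], 0.84)]
tweezer [([532.0, -260.0, 15.0], 0.59), ([502.0, 80.0, 8.0], 0.52)]
strip [([797.0, -193.0, 13.0], 0.63)]
side [ 293. -442.  652.]
medbox [([510.0, -84.0, 40.0], 0.72)]
cover_rib [([485.0, -70.0, 45.0], 0.76)]
stop [([699.0, -156.0, 23.0], 0.78)]
tumbler [([745.0, 11.0, 58.0], 0.85)]
spray [([496.0, 87.0, 11.0], 0.32)]
dish [([534.0, -260.0, 16.0], 0.86)]
teapot_lid [([596.0, 54.0, 30.0], 0.85), ([701.0, -158.0, 22.0], 0.19)]
tweezer [([496.0, 88.0, 9.0], 0.64)]
strip [([793.0, -199.0, 12.0], 0.56)]
{'time': 1.0, 'joint_positions': array([-1.45098911e+00,  3.41962806e-01,  1.52411098e+00, -5.59275632e-06,
        1.27540280e+00, -1.45987608e-01]), 'dq': array([-0.00210118, -0.00056247,  0.00092804, -0.00126748, -0.00083257,
       -0.00032593]), 'tau': array([-8.48971922e-04, -4.31137025e+01, -2.44483209e+01,  7.18584540e-02,
        4.83279233e-02, -2.06932992e-05]), 'tool_pos': array([ 137.93245758, -506.56703887,  248.7559882 ]), 'tcp_rot': array([3.14147860e+00, 2.21778274e-05, 2.65796447e-01]), 'contact_force': array([ 0.00706296, -1.30003157,  0.46448111]), 'moment': array([ 0.00549013, -0.0375754 , -0.00164216]), 'grip_width': 91.62240910495841}
```

View pics/top0.png

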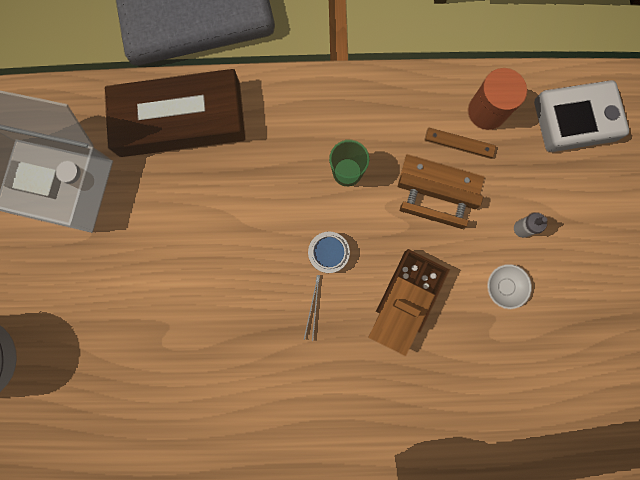

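View pics/side0.png

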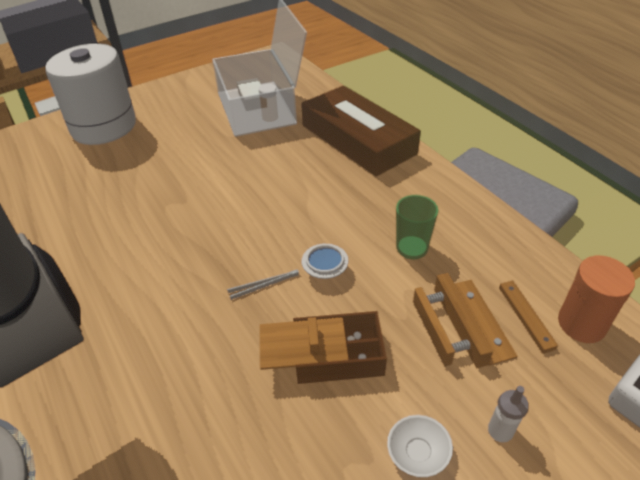

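The top view shows the box with its front up at about (433,258), the rib at (407,306) and the board at (402–475, 208–225). I'll take a closer crop for the corners.

```bash
python3 - <<'E'
from h import *
i=cv2.imread('pics/top0.png')
a=i[145:235,390:490];b=i[240:360,360:470]
a=cv2.resize(a,(400,360),interpolation=cv2.INTER_CUBIC);b=cv2.resize(b,(400,436),interpolation=cv2.INTER_CUBIC)
o=np.zeros((440,800,3),np.uint8);o[:360,:400]=a;o[:436,400:]=b
cv2.imwrite('pics/crop.png',o)
E
```

```text
(no output)
```

View pics/crop.png

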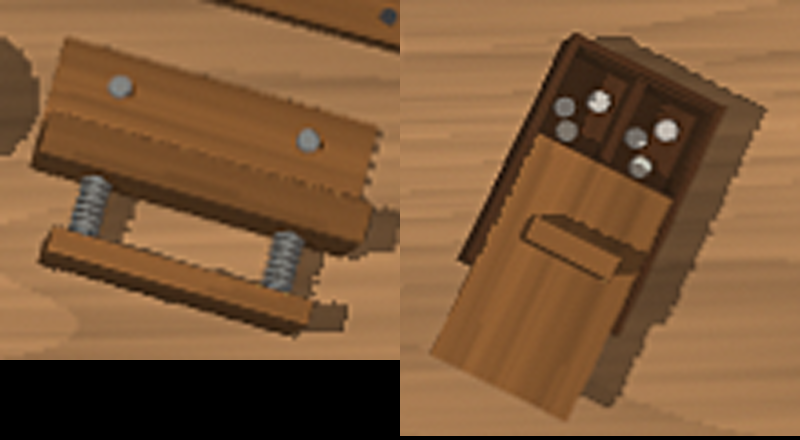

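```bash
python3 - <<'E'
from h import *
c=capture("top")
L=lambda u,v,z:at(c,390+u/4,145+v/4,z)
B=lambda u,v,z:at(c,360+(u-400)/3.636,240+v/3.636,z)
# board: bottom-front L/R, top-back L/R
bl,br,tl,tr=L(40,264,0),L(296,336,0),L(52,228,36),L(312,302,36)
kl,kr=L(64,37,36),L(382,130,36)
for n,a,b in (("front",bl,br),("back",tl,tr),("blockback",kl,kr)):
    d=a-b;print(n,a,b,np.linalg.norm(d),"yaw",np.arctan2(-d[0],d[1]))
fl,fr=B(574,34,43),B(727,107,43); d=fl-fr
print("lip",fl,fr,(fl+fr)/2,np.linalg.norm(d),"yaw",np.arctan2(-d[0],d[1]))
rr=B(614,335,40);rl=B(460,262,36); 
for a,b in((fl,rl),(fr,rr)): d=a-b;print("side",a,b,np.linalg.norm(d),np.arctan2(d[1],d[0]))
R=[B(*p,65) for p in((538,216),(624,257),(607,279),(521,238))]; R=np.array(R)
print("rib",R.mean(0)); d=R[3]-R[2];print(R,np.linalg.norm(d),np.arctan2(-d[0],d[1]))
E
```

```text
front [672.2 -77.8   0. ] [ 636.1 -193.5    0. ] 121.20107260251454 yaw -0.30244188961770874
back [681.8 -78.8  36. ] [ 645.9 -192.1   36. ] 118.85158812569564 yaw -0.30685011386792116
blockback [768.5 -88.2  36. ] [ 722.7 -228.6   36. ] 147.68141386105427 yaw -0.31532665989243236
lip [597.  -82.4  43. ] [ 560.2 -153.7   43. ] [ 578.6  -118.05   43.  ] 80.23671229555704 yaw -0.4764674194737063
side [597.  -82.4  43. ] [490.9 -24.8  36. ] 120.92960762360889 -0.4973635154482982
side [ 560.2 -153.7   43. ] [454.9 -95.6  40. ] 120.30253530163034 -0.50419106629174
rib [496.3  -74.05  65.  ]
[[511.1 -58.8  65. ]
 [491.3 -97.5  65. ]
 [481.5 -89.3  65. ]
 [501.3 -50.6  65. ]] 43.47102483263996 -0.47290660366292947
```

Stop: origin about (653, -134), yaw about -0.305. Box: origin about (526, -90), yaw about -0.49, with the cover about 46 mm open. The rib is at (496, -74). I'll grip the rib across its thickness, with the jaws along the box's x.

```bash
python3 -m handwheel '[[[30,36,-7],[0,0,0.068]],[[30,36,-7],[0,0,0.068]],[[30,36,-7],[0,0,0.068]],[[30,36,-7],[0,0,0.068]],[[30,36,-7],[0,0,0.068]],[[30,36,-7],[0,0,0.068]],[[30,36,-7],[0,0,0.068]],[[30,36,-7],[0,0,0.068]],[[30,36,-7],[0,0,0.068]],[[30,36,-7],[0,0,0.068]],[[30,36,-7],[0,0,0.068]],[[28,36,-7],[0,0,0.068]]]' 0; python3 -m handwheel '[[[0,0,0],[0,0,0]],[[0,0,0],[0,0,0]],[[0,0,0],[0,0,0]]]'
```

```text
time: 2.55
tool_pos: [497.0, -73.3, 164.6]
tcp_rot: [3.141, -0.0, 1.084]
contact_force: [0.3, -2.1, 0.3]
grip_width: 91.8
time: 2.92
tool_pos: [495.5, -75.5, 165.0]
tcp_rot: [3.141, 0.0, 1.08]
contact_force: [0.3, -0.5, 0.3]
grip_width: 91.8
```

```bash
python3 -m handwheel '[[[0,0,-20],[0,0,0]],[[0,0,-20],[0,0,0]],[[0,0,-20],[0,0,0]],[[0,0,-15],[0,0,0]],[[0,0,-12],[0,0,0]],[[0,0,-10],[0,0,0]],[[0,0,0],[0,0,0]]]'; python3 - <<'E'
from h import *
c=capture("side"); i=c['img'][220:440,180:460]; cv2.imwrite('pics/s1.png',cv2.resize(cv2.cvtColor(i,cv2.COLOR_RGB2BGR),(700,550)))
E
```

```text
time: 3.8
tool_pos: [495.6, -74.5, 67.2]
tcp_rot: [-3.141, 0.0, 1.082]
contact_force: [0.4, -0.7, 1.1]
grip_width: 91.9
```

View pics/s1.png

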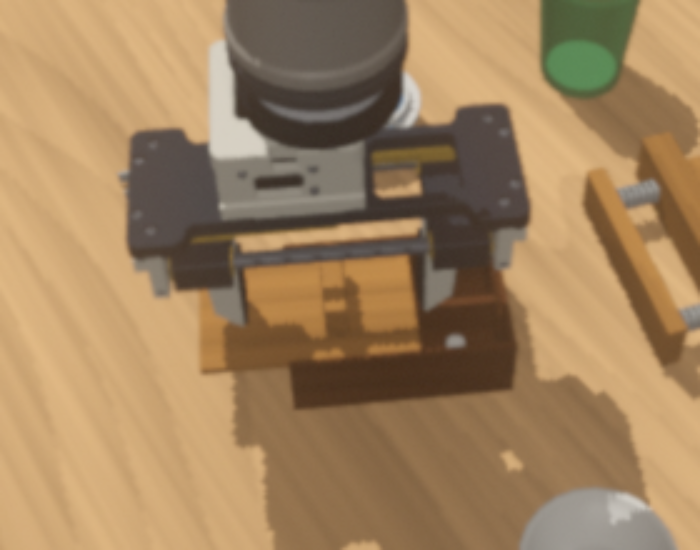

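The rib (crop ≈ (333,305)) sits centred between the fingers, which hover clear of the cover. I'll close.

```bash
python3 -m handwheel '[[[0,0,0],[0,0,0]],[[0,0,0],[0,0,0]],[[0,0,0],[0,0,0]],[[0,0,0],[0,0,0]],[[0,0,0],[0,0,0]],[[0,0,0],[0,0,0]],[[0,0,0],[0,0,0]],[[0,0,0],[0,0,0]]]' 1
```

```text
time: 4.85
tool_pos: [495.9, -74.6, 67.7]
tcp_rot: [3.142, 0.0, 1.082]
contact_force: [0.3, 0.1, -0.1]
grip_width: 16.9
```

```bash
python3 -m handwheel '[[[0,0,0],[0,0,0]],[[0,0,0],[0,0,0]],[[0,0,0],[0,0,0]],[[0,0,0],[0,0,0]]]' 1
```

```text
time: 5.35
tool_pos: [495.9, -74.6, 67.7]
tcp_rot: [3.141, 0.0, 1.082]
contact_force: [1.0, 0.2, 0.5]
grip_width: 11.1
```

```bash
python3 -m handwheel '[[[4.4,-2.35,0],[0,0,0]],[[4.4,-2.35,0],[0,0,0]],[[4.4,-2.35,0],[0,0,0]],[[4.4,-2.35,0],[0,0,0]],[[4.4,-2.35,0],[0,0,0]],[[4.4,-2.35,0],[0,0,0]],[[4.4,-2.35,0],[0,0,0]],[[4.4,-2.35,0],[0,0,0]]]'; for i in 1 2 3 4; do python3 -m handwheel '[[[1.8,-0.94,0],[0,0,0]],[[0.9,-0.47,0],[0,0,0]]]'; done
```

```text
time: 6.35
tool_pos: [531.5, -93.5, 67.7]
tcp_rot: [3.142, -0.0, 1.082]
contact_force: [-0.2, 1.5, -0.1]
grip_width: 12.1
time: 6.6
tool_pos: [533.9, -94.8, 67.7]
tcp_rot: [3.142, -0.0, 1.082]
contact_force: [0.1, 1.6, 0.2]
grip_width: 11.9
time: 6.85
tool_pos: [536.6, -96.2, 67.7]
tcp_rot: [3.142, -0.0, 1.082]
contact_force: [0.3, 1.3, 0.5]
grip_width: 11.9
time: 7.1
tool_pos: [538.2, -97.2, 67.7]
tcp_rot: [-3.139, 0.0, 1.082]
contact_force: [-5.1, 3.0, 4.8]
grip_width: 11.5
time: 7.35
tool_pos: [541.0, -98.7, 67.7]
tcp_rot: [-3.139, 0.001, 1.082]
contact_force: [-5.9, 2.2, 4.4]
grip_width: 11.9
```

```bash
python3 -m handwheel '[[[4.4,-1.4,0],[0,0,0.0155]],[[4.4,-1.4,0],[0,0,0.0155]],[[4.4,-1.4,0],[0,0,0.0155]],[[4.4,-1.4,0],[0,0,0.0155]],[[4.4,-1.4,0],[0,0,0.0155]],[[4.4,-1.4,0],[0,0,0.0155]],[[4.4,-1.4,0],[0,0,0.0155]],[[4.4,-1.4,0],[0,0,0.0155]],[[4.4,-1.4,0],[0,0,0.0155]],[[4.4,-1.4,0],[0,0,0.0155]],[[4.4,-1.4,0],[0,0,0.0155]],[[4.4,-1.4,0],[0,0,0.0155]]]'; python3 - <<'E'
from h import *
c=capture("top"); s=capture("side")
a=cv2.resize(c['img'][190:320,380:480],(400,520),interpolation=cv2.INTER_CUBIC)
b=cv2.resize(s['img'][240:400,300:500],(400,320),interpolation=cv2.INTER_CUBIC)
o=np.zeros((520,800,3),np.uint8);o[:,:400]=a;o[:320,400:]=b
cv2.imwrite('pics/c2.png',cv2.cvtColor(o,cv2.COLOR_RGB2BGR))
E
```

```text
time: 8.85
tool_pos: [594.1, -115.9, 67.7]
tcp_rot: [-3.14, 0.0, 1.268]
contact_force: [-5.2, 1.0, 4.7]
grip_width: 11.6
```

View pics/c2.png

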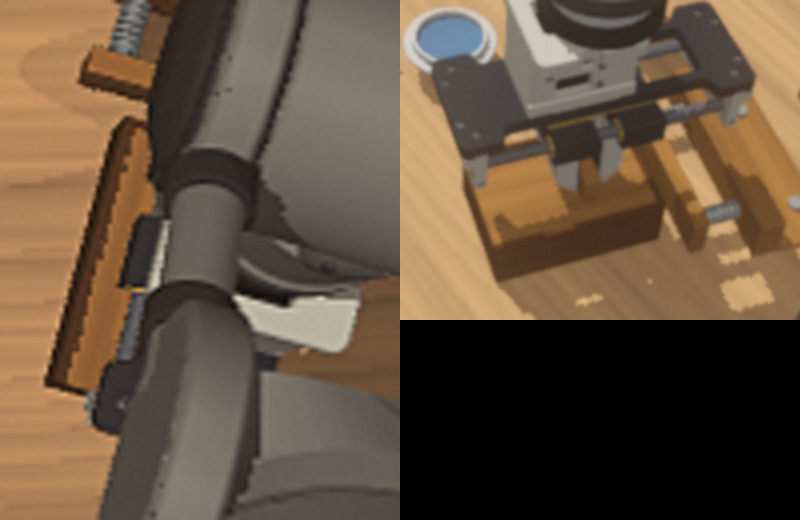

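The box follows the gripper, the cover looks shut, and there is a small gap to the board. I'll check heading and position from the visible edges.

```bash
python3 - <<'E'
from h import *
c=capture("top"); s=capture("side")
f=at(c,380+127/4,190+117/4,43);r=at(c,380+47/4,190+383/4,43);d=f-r
print("top left edge",f,r,np.linalg.norm(d),np.arctan2(d[1],d[0]))
S=lambda u,v,z:at(s,300+(u-400)/2,240+v/2,z)
f2=S(657,243,0);r2=S(500,280,0);d=f2-r2
print("side bottom right",f2,r2,np.linalg.norm(d),np.arctan2(d[1],d[0]))
b=S(697,250,0);print("board R front bottom",b, "left", S(633,150,0))
O=np.array([653,-134]);X=np.array([.954,-.3]);Y=np.array([.3,.954])
for p in(f,r,f2,r2,b): q=p[:2]-O;print((q@X).round(1),(q@Y).round(1))
print(get_obs()['contact_force'])
E
```

```text
top left edge [649.5 -91.6  43. ] [535. -52.  43.] 121.15448815458716 -0.33297430651812526
side bottom right [ 627.3 -169.1    0. ] [ 519.4 -131.2    0. ] 114.36266873416339 -0.3377890020643723
board R front bottom [ 646.7 -189.4    0. ] left [665.7 -96.6   0. ]
-16.1 39.4
-137.2 42.8
-14.0 -41.2
-128.3 -37.4
10.6 -54.7
[-2.77442313 -0.51163857  1.38345195]
```

```bash
python3 -m handwheel '[[[1.9,-0.6,0],[0,0,0.005]],[[1.9,-0.6,0],[0,0,0.005]],[[1.9,-0.6,0],[0,0,0.005]],[[1.9,-0.6,0],[0,0,0.005]]]'; for i in 1 2 3 4 5 6; do python3 -m handwheel '[[[0.95,-0.3,0],[0,0,0]],[[0.95,-0.3,0],[0,0,0]]]'|egrep -v 'time|width'; done
```

```text
time: 9.55
tool_pos: [601.7, -118.0, 67.7]
tcp_rot: [-3.14, 0.0, 1.288]
contact_force: [-6.0, 1.5, 4.2]
grip_width: 11.5
tool_pos: [603.5, -118.6, 67.7]
tcp_rot: [-3.14, -0.0, 1.288]
contact_force: [-4.4, 0.6, 4.0]
tool_pos: [605.5, -119.2, 67.7]
tcp_rot: [-3.14, -0.0, 1.288]
contact_force: [-5.3, 1.0, 4.0]
tool_pos: [607.4, -119.8, 67.7]
tcp_rot: [-3.14, -0.0, 1.288]
contact_force: [-4.1, 1.5, 3.3]
tool_pos: [608.9, -120.2, 67.7]
tcp_rot: [-3.139, -0.0, 1.288]
contact_force: [-6.9, 2.2, 6.4]
tool_pos: [610.3, -120.5, 67.6]
tcp_rot: [-3.138, -0.0, 1.288]
contact_force: [-9.1, 3.0, 6.6]
tool_pos: [611.7, -120.9, 67.7]
tcp_rot: [-3.137, -0.0, 1.288]
contact_force: [-10.8, 3.4, 8.7]
```

```bash
for i in 1 2 3; do python3 -m handwheel '[[[0.95,-0.3,0],[0,0,0]],[[0.95,-0.3,0],[0,0,0]]]'|egrep -v 'time'; done;  python3 -m handwheel '[[[0,0,0],[0,0,0]],[[0,0,0],[0,0,0]]]'; python3 - <<'E'
from h import *
c=capture("top"); s=capture("side")
a=cv2.resize(c['img'][150:300,380:500],(400,500),interpolation=cv2.INTER_CUBIC)
b=cv2.resize(s['img'][260:400,320:520],(400,280),interpolation=cv2.INTER_CUBIC)
o=np.zeros((520,800,3),np.uint8);o[:500,:400]=a;o[:280,400:]=b
cv2.imwrite('pics/c3.png',cv2.cvtColor(o,cv2.COLOR_RGB2BGR))
E
```

```text
tool_pos: [613.1, -121.3, 67.7]
tcp_rot: [-3.135, -0.0, 1.288]
contact_force: [-12.8, 4.5, 9.3]
grip_width: 11.7
tool_pos: [614.5, -121.7, 67.7]
tcp_rot: [-3.134, -0.001, 1.288]
contact_force: [-14.9, 5.0, 11.0]
grip_width: 12.0
tool_pos: [615.9, -122.0, 67.7]
tcp_rot: [-3.133, -0.001, 1.288]
contact_force: [-16.3, 5.9, 12.0]
grip_width: 11.9
time: 12.05
tool_pos: [615.9, -122.0, 67.7]
tcp_rot: [-3.133, -0.001, 1.288]
contact_force: [-15.4, 5.4, 13.3]
grip_width: 11.5
```

View pics/c3.png

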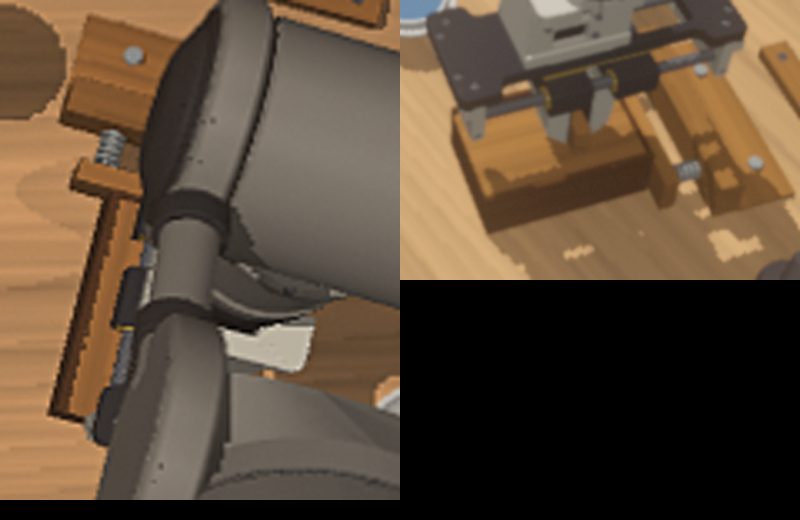

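The box is flat against the board, and the springs are visibly compressed by about 8 mm. I'll add a little more, then check the final geometry.

```bash
python3 -m handwheel '[[[0.95,-0.3,0],[0,0,0]],[[0.95,-0.3,0],[0,0,0]],[[0,0,0],[0,0,0]],[[0,0,0],[0,0,0]],[[0,0,0],[0,0,0]],[[0,0,0],[0,0,0]],[[0,0,0],[0,0,0]],[[0,0,0],[0,0,0]],[[0,0,0],[0,0,0]],[[0,0,0],[0,0,0]]]'; python3 - <<'E'
from h import *
c=capture("top")
save(c,'t4.png')
cv2.imwrite('pics/c4.png',cv2.cvtColor(cv2.resize(c['img'][170:290,385:435],(250*1,600),interpolation=cv2.INTER_CUBIC),cv2.COLOR_RGB2BGR))
E
```

```text
time: 13.4
tool_pos: [617.4, -122.4, 67.7]
tcp_rot: [-3.132, -0.001, 1.288]
contact_force: [-17.7, 5.9, 13.5]
grip_width: 11.6
```

View pics/c4.png

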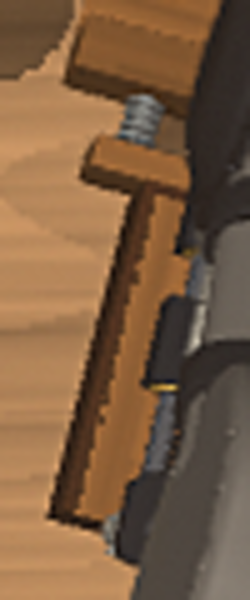

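```bash
python3 - <<'E'
from h import *
c=capture("top")
P=lambda u,v,z:at(c,385+u/5,170+v/5,z)
O=np.array([653,-134]);X=np.array([.954,-.3]);Y=np.array([.3,.954])
sf=lambda p:(((p[:2]-O)@X).round(1),((p[:2]-O)@Y).round(1))
for a,b,z in(((130,195),(50,515),0),((155,190),(75,520),43)):
    a,b=P(*a,z),P(*b,z);d=a-b;print(z,np.arctan2(d[1],d[0]),np.linalg.norm(d),sf(a),sf(b))
a,b=P(90,135,36),at(c,403,202,36)
print("board top back left now/before",sf(a),sf(b)); print("bottom front",sf(P(82,183,0)),sf(at(c,400,211,0)))
E
```

```text
0 -0.2872634493282165 121.06072856215596 (np.float64(10.7), np.float64(40.9)) (np.float64(-110.3), np.float64(38.8))
43 -0.28083772462120266 119.0645203240664 (np.float64(5.3), np.float64(37.3)) (np.float64(-113.8), np.float64(34.5))
board top back left now/before (np.float64(19.6), np.float64(63.6)) (np.float64(10.9), np.float64(61.3))
bottom front (np.float64(10.1), np.float64(58.9)) (np.float64(1.5), np.float64(59.4))
```

Board travel is about 9 mm by the images and by TCP travel. The heading is within about 0.02 rad, the offset about 1 mm, and the push is steady.

```bash
python3 - <<'E'
from h import *
o=get_obs();print(o['time'],o['tool_pos'],o['contact_force'],o['grip_width'])
print(bot.close_job())
E
```

```text
13.5 [ 617.37824764 -122.42012756   67.69944162] [-17.17730493   6.49148802  13.65520875] 12.030993489473518
the job is handed in; nothing more can be done
None
```

The cover is shut and the box is held pressed against the stop board. I handed the job in at 13.5 s with the arm still gripping and pushing. The system gives no verdict.

I gripped the cover's rib, slid the cover about 46 mm until it met its end stop, and turned the box square. Then I eased it into the board in roughly 1 mm steps.

**Last checks**
- **Board travel:** about 9 mm, both from the pictures (8.6–8.7 mm) and from how far the tool moved after contact (about 9.5 mm). At 1 N per mm, that is about 9 N on the board.
- **Alignment:** the box is about 0.02 rad from square and about 1 mm off the middle. The tool has tilted only about 0.01 rad.
- **Steadiness:** the reading was steady over the last second of hold, and the grip was 12 mm wide on the rib. I did not see or touch any other object.

**What disagreed**
- **Wrist force:** it reads about 18 N along the push, well above the 9 N or so at the board. I put the difference down to shelf friction, because the hand is also pressing the box down with about 13 N. I relied on the board travel instead.
- **Corner measurements:** one side-camera reading of a board corner was about 10 mm off the others, and so were the stop's rear-edge points in the first top picture (about 33 mm). I ignored both; contact came where the other measurements predicted.

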